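# Seat the tap column on its stud mount

### The job

Pick up the loose steel tap column and fit its square flange over the centring boss and the four studs of the round counter mount: turn it until the holes meet the studs, then slide it down until the flange sits fully home and flat on the mount, and let go. Any of the four turns will do. Be gentle: do not drop it or force it down on the studs, and leave the bottle, the wine glass and the steel cup where they stand.

Things in the scene. Friction and masses are not known exactly. Their poses are not given: they have to be found in the camera images.
- column_mid (a point): Loose steel tap column, upright, 140 mm tall, 0.4 to 0.65 kg; the point is on its axis 70 mm above its underside, z up along it, x to its spout. Round post of 34 mm; bent spout of 13 mm tube on +x, 57 mm out from the axis, its top 77 mm above the underside. From 80 to 132 mm above the underside the post is plain and can be gripped from above in any direction.
- column_foot (a point): Centre of the underside of the column's foot, a square flange 84 x 84 mm, 8 mm thick, sides along x and y (z up, x to the spout). Round centre bore of 26 mm, going on as a cavity to 40 mm above the underside; four 12 mm through holes at x = +-24, y = +-24 mm.
- mount_seat (a point): Round steel counter mount, 132 mm wide, fixed to the worktop; the point is on its axis on the flat seat, 12 mm above the worktop, z up; its x and y say nothing of the studs. A centring boss rises from it, 24 mm diameter, 28 mm tall, its top 8 mm tapering to 10 mm. Over 50 N of contact between column and mount (all contacts, wedging included) is too much; press with under 10 N.
- mount_studs (a point): On the mount's axis at stud-tip height, 16 mm above the seat. Four 8 mm studs, top 2.5 mm tapering to 3 mm, at the corners of a 48 mm square round the axis. Their ring is clamped at an arbitrary angle that these axes do NOT tell (it repeats each quarter turn): see it by camera or find it by feel, turning the flange lightly on the tips until it drops. The ring does not turn.
- bottle: Upright dark half bottle of wine, 58 mm diameter, 235 mm tall, behind the work; origin at the centre of its underside. Leave alone.
- wineglass: Clear wine glass standing upside down on its rim behind the work, 81 mm wide, 202 mm tall; origin at the centre of its underside. Leave alone.
- cup: Ribbed steel cup with a handle, 58 x 79 mm, 92 mm tall, to the right of the work; origin at the centre of its underside. Leave alone.
Not all that is in view belongs to the job. Of the things that look like the part that bears mount_seat, the smaller one is meant.

How it is judged:
By the outcome, as a careful person would: the job done as asked, in the order asked, and still so for the second after the job is handed in, with the robot touching nothing.
It also fails if it takes over 72 s, if anything falls off the work surface, if the arm or the gripper's body presses on something with over 40 N, if the wrist force passes 120 N, or if a joint passes its speed limit or range.

### The arm

A 7-joint arm with a two-finger parallel gripper is mounted at the origin on a cart in front of the work surface, level with it; the furniture and walls round the work are solid. World frame = base frame: x ahead of the robot, y to its left, z up, the work surface at z = 0. Lengths are in m, angles in rad, forces in N, time in s.
With the tool pointing down it reaches from about 0.4 to 0.85 m from the base axis. Payload 4.4 kg.
Tool frame: the origin (TCP) lies on the centre line of the jaws, within the pads' length; the fingertips stand 8 mm ahead of it and the grasp point (between the pads) lies 11 mm behind it (ctrl.finger_overhang is the distance from the TCP to the fingertips, in m); z points along the fingers, y is the line along which they close (so a half turn about z gives the same grasp; the last joint's range is limited). The gripper opens to 94 mm and grips with 3 to 60 N. Pads are 16 mm wide; open, the fingers measure 119 mm over their backs; the gripper's body (75 mm by 177 mm) begins 78 mm behind the grasp point.
Start: joints at [-1.233, 0.628, 0.038, 1.517, -0.027, 0.996, -0.02], TCP at [0.255, 0.598, 0.213] pointing down, gripper open.
Joint ranges: [-3.06, 3.06], [-0.37, 2.12], [-1.25, 1.32], [0.18, 2.47], [-1.1, 4.24], [0.23, 1.98], [-2.94, 2.94]. Speed limits (rad/s): [2.57, 2.57, 3.14, 3.14, 3.14, 3.14, 3.14].

### API

Orientations are given as a unit quaternion [x, y, z, w].
In Python, from bench import ctrl gives the robot as it stands.
- The arm moves only by the tool step_arm, never from a script. Its argument "motion" is a list of rows, each an object of numbers: "x", "y", "z": the shift along the tool's x, y, z scaled (see below); "wx", "wy", "wz": the turn, a rotation vector about the tool's x, y, z scaled (see below). A call has 1 to 5 rows; each row shifts and turns the commanded pose from where the row before left it, along the tool's axes as they then stand; what a row does not reach is not made up. The controller multiplies each number of a shift by 0.15 m and each number of a turn by 360 degrees. A row lasts 1/8 s, in which the tool goes at most 62.5 mm and 10.7 degrees, less where a joint would pass 70% of its speed; a pose out of reach is approached as far as the arm can. A call with a number of a shift or a turn outside -1 to 1 is refused whole. A call with a gripper value outside its range is refused whole. "gripper" is the closure, from -1 (fully open) to 1 (shut), set as the call begins (left out, the last holds). The fingers move at their own pace and stop on an object; "squeeze" is the grip in N (left out, the last holds). Time passes only in rows, so rows that do not move let the fingers close. It gives the time, the measured TCP pose, the force, the opening and the grip force at its end, in the units of the state.
- ctrl.read_state(): the state, without advancing time (a new reading comes with each control period).
- ctrl.snapshot(name): name is "scene" or "top"; returns the picture (420x560x3 uint8, blue, green, red); there is no depth.
- ctrl.camera_info(name): a dict with "K" (3x3 intrinsics, pixels), "dist" ([k1, k2, p1, p2, k3] as OpenCV has them; the pictures are not rectified), "world_from_camera" (4x4, takes a point from camera to world coordinates). Camera axes: x right, y up, looking along -z (the intrinsics and any distortion apply to the point x, -y, -z); pixel columns grow to the right and rows downward; lengths in m; the calibration is good to about 2 mm. A picture is of the moment at which its call begins. camera_info takes no time and is no camera call.
- ctrl.finish_job(): hands the job in; it is judged then, once.
The state is a dict: "clock": time; "q": joint angles; "qd": joint speeds; "joint_torque": joint torques, N m; "position": TCP position; "tcp_rot": TCP orientation; "ft_force": force on the tool from outside, world axes, zero at the start; "wrist_torque": the same for the moment, N m; "finger_gap": finger opening in m; "gripper_force": force on a finger pad.
Only numpy, scipy, OpenCV 4.12 (cv2) and the standard library are available. Lean on these libraries where they do the work, as an engineer would, in place of code of your own. Each camera call takes 0.05 s, during which the arm holds its last target. There are 200 camera calls.

## Working session

There is one attempt and no reset: what is moved stays moved. The work goes in short steps, Python scripts to look and compute and a tool call to move; the robot and the scene stay as the last step left them, time stands still between calls to the robot, and variables do not carry over. Pictures are saved under pics/ and viewed, at most 10 in all, crops included, and the job is handed in when it is done.

Besides the shell and the picture viewer there is one more tool, called in YAML: its name, and indented under it one key for each argument. step_arm: Moves the arm, as the interface text tells. Shifts and turns lie within -1 to 1; 1 stands for 0.15 m of shift or 360 degrees of turn. Its arguments: {"type":"object","properties":{"motion":{"type":"array","items":{"type":"object","properties":{"x":{"type":"number"},"y":{"type":"number"},"z":{"type":"number"},"wx":{"type":"number"},"wy":{"type":"number"},"wz":{"type":"number"}}}},"gripper":{"type":"number"},"squeeze":{"type":"number"}},"required":["motion"]}

```bash
mkdir -p pics; python3 - <<'E'
from bench import ctrl
import cv2,numpy as np
for n in("scene","top"):
    cv2.imwrite(f"pics/{n}0.png",ctrl.snapshot(n)); c=ctrl.camera_info(n); print(n,np.round(c["K"],1).tolist(),c["dist"],np.round(c["world_from_camera"],3).tolist())
s=ctrl.read_state(); print({k:np.round(v,3).tolist() for k,v in s.items()})
E
```

```text
scene [[408.8, 0.0, 278.5], [0.0, 408.8, 216.6], [0.0, 0.0, 1.0]] [-0.05855256  0.          0.          0.          0.        ] [[0.579, 0.478, -0.66, -0.066], [-0.815, 0.353, -0.459, -0.641], [0.014, 0.804, 0.594, 0.646], [0.0, 0.0, 0.0, 1.0]]
top [[542.7, 0.0, 279.0], [0.0, 542.7, 214.5], [0.0, 0.0, 1.0]] [-0.19330088  0.          0.          0.          0.        ] [[-0.044, 0.975, -0.216, 0.322], [-0.999, -0.043, 0.009, -0.168], [-0.001, 0.216, 0.976, 1.392], [0.0, 0.0, 0.0, 1.0]]
{'clock': 0.1, 'q': [-1.233, 0.629, 0.038, 1.518, -0.027, 0.996, -0.02], 'qd': [0.001, -0.002, 0.001, -0.004, 0.0, 0.002, -0.002], 'joint_torque': [0.003, -55.079, 1.147, -18.712, -0.052, 0.019, 0.0], 'position': [0.255, 0.597, 0.213], 'tcp_rot': [0.201, 0.98, -0.001, -0.0], 'ft_force': [-0.122, -0.61, 1.744], 'wrist_torque': [-0.008, 0.029, -0.019], 'gripper_force': 0.0, 'finger_gap': 0.094}
```

View pics/scene0.png

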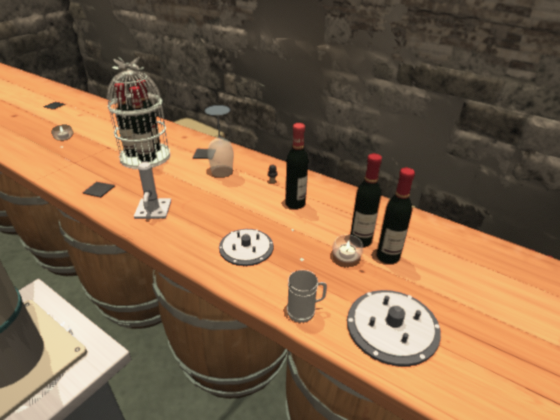

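View pics/top0.png

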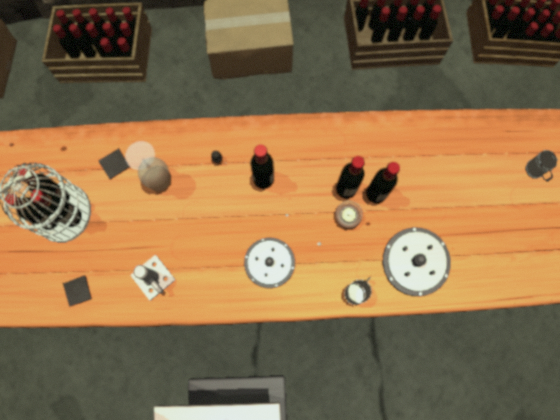

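The scene view shows two mounts: a small one at (246,246) and a large one at (393,325). In the top view they are at (270,262) and (417,261). The smaller one at (270,262) in top is meant; its expected 132 mm width will be checked. The column stands at top (150,278) and scene (150,200), in front of the cage. I'll enlarge both.

```bash
cat > h.py <<'E'
from bench import ctrl
import cv2,numpy as np
F=np.diag([1.,-1,-1])
def ray(n,uv):
    c=ctrl.camera_info(n); T=np.array(c["world_from_camera"])
    p=cv2.undistortPoints(np.array(uv,float).reshape(-1,1,2),np.array(c["K"]),np.array(c["dist"]))[:,0]
    d=(T[:3,:3]@F@np.c_[p,np.ones(len(p))].T).T
    return T[:3,3],d
def atz(n,uv,z):
    o,d=ray(n,uv); return o+d*((np.asarray(z)-o[2])/d[:,2])[:,None]
def proj(n,P):
    c=ctrl.camera_info(n); T=np.array(c["world_from_camera"])
    q=(F@T[:3,:3].T@(np.atleast_2d(P)-T[:3,3]).T).T
    return cv2.projectPoints(q,np.zeros(3),np.zeros(3),np.array(c["K"]),np.array(c["dist"]))[0][:,0]
E
python3 - <<'E'
from h import *
a=cv2.imread("pics/top0.png"); b=cv2.imread("pics/scene0.png")
r=lambda i,x,y,w,h:cv2.resize(i[y:y+h,x:x+w],(400,300),interpolation=cv2.INTER_CUBIC)
# top: 8x over 50x37.5 -> use 5x over 80x60
im=np.vstack([np.hstack([r(a,230,232,80,60),r(a,112,248,80,60)]),np.hstack([r(b,206,216,80,60),r(b,110,160,80,60)])])
cv2.imwrite("pics/crop.png",im)
for u in [(245,262),(295,262),(270,238),(270,287)]: print(atz("top",[u],[0.012]).round(3))
E
```

```text
[[ 0.507 -0.088  0.012]]
[[ 0.501 -0.215  0.012]]
[[ 0.567 -0.154  0.012]]
[[ 0.44  -0.149  0.012]]
```

View pics/crop.png

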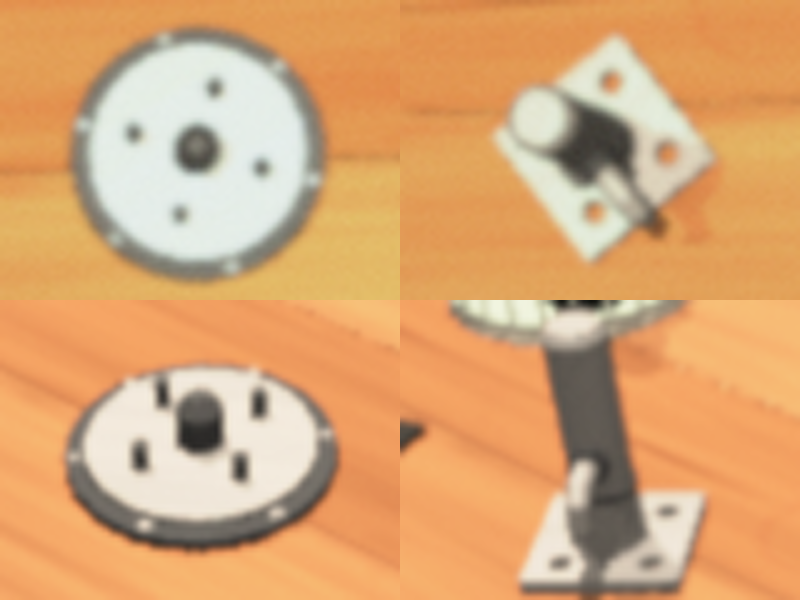

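The crop confirms it: the small mount at top (270,262) is about 128 mm wide, matching 132 mm. Its studs are seen in the crop at (213,88), (262,167), (180,214), (133,132). The column's flange has corners at (615,35), (713,157), (588,261), (493,135), and its post top is at (542,118).

```bash
python3 - <<'E'
from h import *
def full(c,x0,y0,ox=0,oy=0): c=np.array(c,float); return np.c_[x0+(c[:,0]-ox+.5)/5-.5,y0+(c[:,1]-oy+.5)/5-.5]
def ang(P,m=0):
    c=P[:,:2].mean(0); d=P[:,:2]-c; th=np.arctan2(d[:,1],d[:,0]); 
    return c.round(4),np.degrees(np.angle(np.exp(4j*th).sum())/4), np.degrees(th).round(1),np.linalg.norm(d,axis=1).round(4)
st=full([(213,88),(262,167),(180,214),(133,132)],230,232)
print("studs top",ang(atz("top",st,.020)))
print("mount outline",atz("top",full([(72,153),(326,153),(198,28),(198,280)],230,232),.010).round(4))
print("boss",atz("top",full([(197,149)],230,232),.034).round(4))
ss=full([(162,393),(259,403),(240,467),(140,457)],206,216,0,300)
print("studs scene",ang(atz("scene",ss,.020)))
fc=full([(615,35),(713,157),(588,261),(493,135)],112,248,400)
print("flange",ang(atz("top",fc,.007)))
h=full([(611,81),(667,153),(594,212)],112,248,400); H=atz("top",h,.007); print("holes",H.round(4),((H[0]+H[2])/2).round(4))
print("coltop",atz("top",full([(542,118)],112,248,400),.14).round(4))
print("spout tip",atz("top",full([(655,230)],112,248,400),.065).round(4))
fs=full([(705,494),(678,590),(520,585),(558,492)],110,160,400,300)
print("flange scene",ang(atz("scene",fs,.007)))
print("bottle,glass,cup,cage base", atz("top",[(262,186),(155,180),(356,295),(75,235)],0).round(3))
E
```

```text
studs top (array([ 0.5043, -0.1491]), np.float64(-17.32056427864096), array([ -16.7, -107.1,  162.9,   71.6]), array([0.033 , 0.0342, 0.0337, 0.034 ]))
mount outline [[ 0.5069 -0.0849  0.01  ]
 [ 0.5012 -0.215   0.01  ]
 [ 0.5692 -0.1521  0.01  ]
 [ 0.4391 -0.1468  0.01  ]]
boss [[ 0.503  -0.1494  0.034 ]]
studs scene (array([ 0.5024, -0.1516]), np.float64(-17.567851556773732), array([  72.3,  -17.7, -107.7,  162.8]), array([0.034 , 0.0339, 0.0336, 0.0339]))
flange (array([0.4781, 0.1551]), np.float64(-7.317070763284195), array([ -7. , -97.1, 172.7,  82.2]), array([0.0586, 0.0588, 0.0593, 0.0584]))
holes [[0.5122 0.1502 0.007 ]
 [0.4737 0.1209 0.007 ]
 [0.4444 0.1594 0.007 ]] [0.4783 0.1548 0.007 ]
coltop [[0.4776 0.1528 0.14  ]]
spout tip [[0.4295 0.1151 0.065 ]]
flange scene (array([0.4761, 0.1519]), np.float64(-8.668292889876826), array([  -6.3, -100.5,  172.4,   79.8]), array([0.0592, 0.0637, 0.0588, 0.0625]))
bottle,glass,cup,cage base [[ 0.71  -0.138  0.   ]
 [ 0.74   0.15   0.   ]
 [ 0.41  -0.368  0.   ]
 [ 0.598  0.37   0.   ]]
```

Both cameras agree. The mount axis is at (0.504, -0.150) with stud diagonals at -17.4°. The column is at (0.478, 0.154) with hole diagonals at -7.5°. The column therefore has to turn about -10° about world z. I'll move over the column, bowing away from the cage.

```bash
cat > go.py <<'E'
import sys
from h import *
from scipy.spatial.transform import Rotation as R
# usage: go.py x y z  yaw(deg of tool y azimuth or 'k')  -> total delta in tool-axis units
def rep(t,yaw=None):
    s=ctrl.read_state(); r=R.from_quat(s["tcp_rot"]); M=r.as_matrix(); p=np.array(s["position"])
    y=np.degrees(np.arctan2(M[1,1],M[0,1])); d=M.T@(np.array(t)-p)/.15
    print("t",round(s["clock"],2),"p",p.round(4),"yaw",y.round(2),"tilt",np.degrees(np.arccos(-M[2,2])).round(2),"F",np.round(s["ft_force"],2),"gap",round(s["finger_gap"],4),"q",np.round(s["q"],2))
    print("delta units",d.round(4), "wz",None if yaw is None else round(-(yaw-y)/360,5))
if __name__=="__main__":
    a=[float(v) for v in sys.argv[1:]]; rep(a[:3],a[3] if len(a)>3 else None)
E
```

step_arm:
  motion:
    - {"x": -0.27,"y": -0.27}
    - {"x": -0.27,"y": -0.27}
    - {"x": -0.27,"y": -0.27}
    - {"x": -0.27,"y": -0.27}
    - {"x": -0.27,"y": -0.27}
  gripper: -1

```text
validation failed for argument at $.mo...
```

```bash
python3 go.py 0.478 0.1545 0.21
```

```text
t 0.1 p [0.2552 0.5972 0.2127] yaw 66.86 tilt 0.1 F [-0.12 -0.61  1.74] gap 0.0937 q [-1.23  0.63  0.04  1.52 -0.03  1.   -0.02]
delta units [-2.5258 -2.1302  0.0213] wz None
```

The move was refused and the arm didn't move. I'll try again with every field given.

step_arm:
  motion:
    - {"x": -0.27,"y": -0.27,"z": 0,"wx": 0,"wy": 0,"wz": 0}
    - {"x": -0.27,"y": -0.27,"z": 0,"wx": 0,"wy": 0,"wz": 0}
    - {"x": -0.27,"y": -0.27,"z": 0,"wx": 0,"wy": 0,"wz": 0}
    - {"x": -0.27,"y": -0.27,"z": 0,"wx": 0,"wy": 0,"wz": 0}
    - {"x": -0.27,"y": -0.27,"z": 0,"wx": 0,"wy": 0,"wz": 0}

```text
clock: 0.72
position: [0.3624, 0.3301, 0.2133]
tcp_rot: [0.2, 0.98, -0.0, 0.0]
ft_force: [0.8, -0.7, 0.3]
finger_gap: 0.0939
gripper_force: 0.0
```

```bash
python3 go.py 0.478 0.1545 0.21
```

```text
t 0.72 p [0.3624 0.3301 0.2133] yaw 66.87 tilt 0.01 F [ 0.8  -0.73  0.31] gap 0.0939 q [-0.83  0.4   0.05  1.95 -0.02  0.79  0.4 ]
delta units [-1.1683 -0.7737  0.0225] wz None
```

step_arm:
  motion:
    - {"x": -0.29,"y": -0.19,"z": 0}
    - {"x": -0.29,"y": -0.19,"z": 0}
    - {"x": -0.29,"y": -0.19,"z": 0}
    - {"x": -0.29,"y": -0.2,"z": 0}
    - {"x": 0,"y": 0,"z": 0}

```text
validation failed for argument at $.mo...
```

```bash
python3 go.py 0.478 0.1545 0.099; python3 - <<'E'
from h import *
cv2.imwrite("pics/s1.png",ctrl.snapshot("scene"))
E
```

```text
t 0.72 p [0.3624 0.3301 0.2133] yaw 66.87 tilt 0.01 F [ 0.8  -0.73  0.31] gap 0.0939 q [-0.83  0.4   0.05  1.95 -0.02  0.79  0.4 ]
delta units [-1.1683 -0.7735  0.7625] wz None
```

View pics/s1.png

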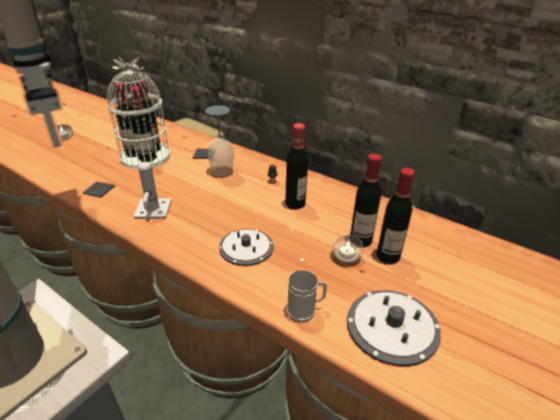

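All six keys are required per row. In the view, the gripper is at the far left around (45,110), and everything still stands. I'll triangulate the cage before passing it.

```bash
python3 - <<'E'
from h import *
def tri(a,b):
    o1,d1=ray("top",[a]);o2,d2=ray("scene",[b]);d1=d1[0];d2=d2[0]
    A=np.c_[d1,-d2];t=np.linalg.lstsq(A,o2-o1,rcond=None)[0];p,q=o1+d1*t[0],o2+d2*t[1];return ((p+q)/2).round(3),np.linalg.norm(p-q).round(3)
print(tri((62,216),(144,155)),tri((22,187),(128,75)))
print(atz("top",[(88,212),(40,222),(65,242)],0).round(3))
E
```

```text
(array([0.651, 0.402, 0.013]), np.float64(0.005)) (array([0.655, 0.398, 0.275]), np.float64(0.008))
[[0.66  0.335 0.   ]
 [0.638 0.473 0.   ]
 [0.58  0.398 0.   ]]
```

step_arm:
  motion:
    - {"x": -0.29,"y": -0.19,"z": 0,"wx": 0,"wy": 0,"wz": 0}
    - {"x": -0.29,"y": -0.19,"z": 0,"wx": 0,"wy": 0,"wz": 0}
    - {"x": -0.29,"y": -0.19,"z": 0,"wx": 0,"wy": 0,"wz": 0}
    - {"x": -0.29,"y": -0.2,"z": 0,"wx": 0,"wy": 0,"wz": 0}
    - {"x": 0,"y": 0,"z": 0,"wx": 0,"wy": 0,"wz": 0}

```text
clock: 1.4
position: [0.4787, 0.1529, 0.2133]
tcp_rot: [0.205, 0.979, -0.001, 0.001]
ft_force: [-0.8, 0.6, -0.0]
finger_gap: 0.0942
gripper_force: 0.0
```

```bash
python3 go.py 0.478 0.1545 0.099; python3 - <<'E'
from h import *
a,b=ctrl.snapshot("top"),ctrl.snapshot("scene")
r=lambda i,x,y,w,h:cv2.resize(i[y:y+h,x:x+w],(400,400),interpolation=cv2.INTER_CUBIC)
cv2.imwrite("pics/s2.png",np.hstack([r(a,90,210,120,120),r(b,90,110,120,120)]))
E
```

```text
t 1.4 p [0.4787 0.1529 0.2133] yaw 66.39 tilt 0.13 F [-0.85  0.62 -0.  ] gap 0.0942 q [-0.42  0.42  0.08  1.92 -0.04  0.8   0.83]
delta units [0.0096 0.0094 0.7617] wz None
```

View pics/s2.png

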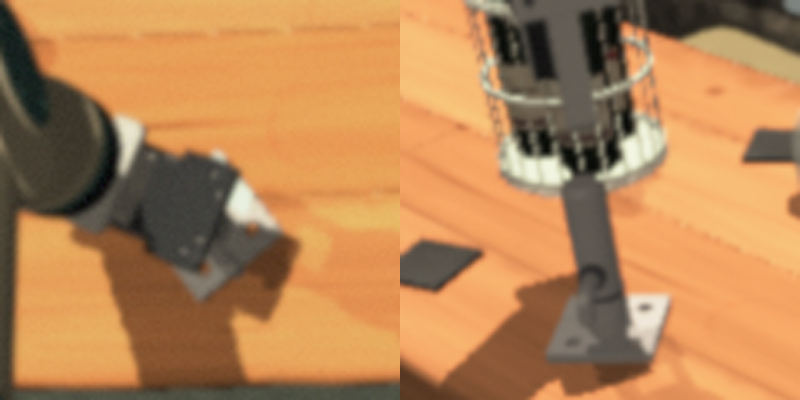

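The gripper hangs centred over the post: the column is under the body in the top crop, and the post top is at about (585,185) in the scene crop. Descending now.

step_arm:
  motion:
    - {"x": 0.01,"y": 0.01,"z": 0.15,"wx": 0,"wy": 0,"wz": 0}
    - {"x": 0,"y": 0,"z": 0.16,"wx": 0,"wy": 0,"wz": 0}
    - {"x": 0,"y": 0,"z": 0.16,"wx": 0,"wy": 0,"wz": 0}
    - {"x": 0,"y": 0,"z": 0.16,"wx": 0,"wy": 0,"wz": 0}
    - {"x": 0,"y": 0,"z": 0.13,"wx": 0,"wy": 0,"wz": 0}

```text
clock: 2.12
position: [0.4745, 0.1615, 0.0985]
tcp_rot: [0.199, 0.98, 0.0, -0.001]
ft_force: [0.3, -0.0, 0.3]
finger_gap: 0.0942
gripper_force: 0.0
```

step_arm:
  motion:
    - {"x": 0,"y": 0,"z": 0,"wx": 0,"wy": 0,"wz": 0}
    - {"x": 0,"y": 0,"z": 0,"wx": 0,"wy": 0,"wz": 0}
    - {"x": 0,"y": 0,"z": 0,"wx": 0,"wy": 0,"wz": 0}
    - {"x": 0,"y": 0,"z": 0,"wx": 0,"wy": 0,"wz": 0}
  gripper: 1
  squeeze: 25

```text
clock: 2.62
position: [0.4762, 0.1596, 0.1001]
tcp_rot: [0.201, 0.98, 0.0, 0.001]
ft_force: [-1.0, 1.0, -0.6]
finger_gap: 0.0579
gripper_force: 0.0
```

step_arm:
  motion:
    - {"x": 0,"y": 0,"z": 0,"wx": 0,"wy": 0,"wz": 0}
    - {"x": 0,"y": 0,"z": 0,"wx": 0,"wy": 0,"wz": 0}
    - {"x": 0,"y": 0,"z": 0,"wx": 0,"wy": 0,"wz": 0}

```text
clock: 3.0
position: [0.4754, 0.1584, 0.0993]
tcp_rot: [0.201, 0.98, -0.001, -0.0]
ft_force: [-0.2, -2.9, 1.1]
finger_gap: 0.0334
gripper_force: 25.0
```

step_arm:
  motion:
    - {"x": 0,"y": 0,"z": -0.03,"wx": 0,"wy": 0,"wz": 0}
    - {"x": 0,"y": 0,"z": -0.1,"wx": 0,"wy": 0,"wz": 0}
    - {"x": 0,"y": 0,"z": -0.17,"wx": 0,"wy": 0,"wz": 0}
    - {"x": 0,"y": 0,"z": -0.17,"wx": 0,"wy": 0,"wz": 0}
    - {"x": 0,"y": 0,"z": -0.07,"wx": 0,"wy": 0,"wz": 0}

```text
clock: 3.62
position: [0.4767, 0.1599, 0.1824]
tcp_rot: [0.2, 0.98, 0.001, 0.001]
ft_force: [0.3, -0.8, -4.1]
finger_gap: 0.034
gripper_force: 25.0
```

step_arm:
  motion:
    - {"x": 0,"y": 0,"z": 0,"wx": 0,"wy": 0,"wz": 0}
    - {"x": 0,"y": 0,"z": 0,"wx": 0,"wy": 0,"wz": 0}
    - {"x": 0,"y": 0,"z": 0,"wx": 0,"wy": 0,"wz": 0}
  squeeze: 30

```text
clock: 4.0
position: [0.4752, 0.1592, 0.1796]
tcp_rot: [0.2, 0.98, -0.001, -0.001]
ft_force: [0.5, -0.7, -3.6]
finger_gap: 0.0336
gripper_force: 30.0
```

```bash
python3 go.py 0.50 -0.15 0.179 56.9; python3 - <<'E'
from h import *
a,b=ctrl.snapshot("top"),ctrl.snapshot("scene")
r=lambda i,x,y,w,h:cv2.resize(i[y:y+h,x:x+w],(400,400),interpolation=cv2.INTER_CUBIC)
cv2.imwrite("pics/s3.png",np.hstack([r(a,110,230,100,100),r(b,100,110,100,100)]))
E
```

```text
t 4.0 p [0.4752 0.1592 0.1796] yaw 66.87 tilt 0.11 F [ 0.49 -0.68 -3.6 ] gap 0.0336 q [-0.43  0.47  0.07  1.96 -0.05  0.72  0.84]
delta units [-0.9618 -1.8304  0.0051] wz 0.02769
```

View pics/s3.png

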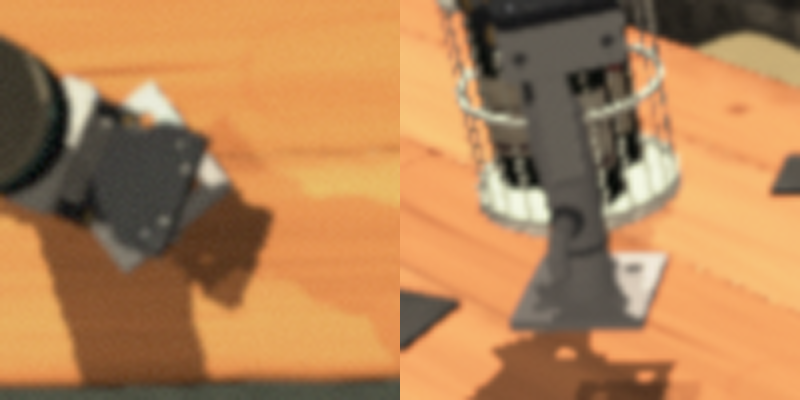

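The column is lifted and looks upright. Flange corners in the top crop are (152,80), (127,272), (236,192); in the scene crop they are (665,253), (638,327), (512,323). I'll measure its pose in the grip.

```bash
python3 - <<'E'
from h import *
def full(c,x0,y0,ox=0): c=np.array(c,float); return np.c_[x0+(c[:,0]-ox+.5)/4-.5,y0+(c[:,1]+.5)/4-.5]
for n,c,x0,y0,ox,z in(("top",[(152,80),(236,192),(127,272)],110,230,0,.087),("scene",[(665,253),(638,327),(512,323),(552,255)],100,110,400,.086)):
    P=atz(n,full(c,x0,y0,ox),z); print(n,P[:,:2].round(4).tolist(),"ctr",((P[0]+P[2])/2)[:2].round(4),"diag02",np.degrees(np.arctan2(*(P[2]-P[0])[[1,0]])).round(1),np.linalg.norm(P[2]-P[0]).round(4))
    e=P[1]-P[0]; print("edge01",np.degrees(np.arctan2(e[1],e[0])).round(1),np.linalg.norm(e).round(4)); e=P[2]-P[1]; print("edge12",np.degrees(np.arctan2(e[1],e[0])).round(1),np.linalg.norm(e).round(4))
E
```

```text
top [[0.5369, 0.1473], [0.466, 0.0952], [0.4195, 0.163]] ctr [0.4782 0.1552] diag02 172.4 0.1184
edge01 -143.7 0.0879
edge12 124.5 0.0822
scene [[0.5378, 0.1509], [0.4652, 0.0952], [0.4209, 0.1631], [0.4908, 0.2105]] ctr [0.4794 0.157 ] diag02 174.0 0.1175
edge01 -142.5 0.0915
edge12 123.1 0.0811
```

The yaw held in the grip (-7.5°), with the column about 4 mm off the TCP along tool x. I'll carry it over the mount in the relative camera frame, then turn it -10°.

step_arm:
  motion:
    - {"x": -0.05,"y": -0.09,"z": 0,"wx": 0,"wy": 0,"wz": 0}
    - {"x": -0.1,"y": -0.18,"z": 0,"wx": 0,"wy": 0,"wz": 0}
    - {"x": -0.12,"y": -0.22,"z": 0,"wx": 0,"wy": 0,"wz": 0}
    - {"x": -0.12,"y": -0.22,"z": 0,"wx": 0,"wy": 0,"wz": 0}
    - {"x": -0.12,"y": -0.22,"z": 0,"wx": 0,"wy": 0,"wz": 0}

```text
clock: 4.72
position: [0.4911, -0.0015, 0.1804]
tcp_rot: [0.201, 0.98, -0.0, -0.0]
ft_force: [-0.0, 0.3, -3.1]
finger_gap: 0.0333
gripper_force: 30.0
```

step_arm:
  motion:
    - {"x": -0.12,"y": -0.22,"z": 0,"wx": 0,"wy": 0,"wz": 0}
    - {"x": -0.12,"y": -0.22,"z": 0,"wx": 0,"wy": 0,"wz": 0}
    - {"x": -0.1,"y": -0.2,"z": 0,"wx": 0,"wy": 0,"wz": 0}
    - {"x": -0.08,"y": -0.16,"z": 0,"wx": 0,"wy": 0,"wz": 0}
    - {"x": -0.03,"y": -0.06,"z": 0,"wx": 0,"wy": 0,"wz": 0}

```text
clock: 5.35
position: [0.5019, -0.1472, 0.1803]
tcp_rot: [0.202, 0.979, -0.001, -0.0]
ft_force: [0.2, 0.1, -3.6]
finger_gap: 0.0332
gripper_force: 30.0
```

step_arm:
  motion:
    - {"x": 0,"y": 0,"z": 0,"wx": 0,"wy": 0,"wz": 0.007}
    - {"x": 0,"y": 0,"z": 0,"wx": 0,"wy": 0,"wz": 0.007}
    - {"x": 0,"y": 0,"z": 0,"wx": 0,"wy": 0,"wz": 0.007}
    - {"x": 0,"y": 0,"z": 0,"wx": 0,"wy": 0,"wz": 0.0067}
    - {"x": 0,"y": 0,"z": 0,"wx": 0,"wy": 0,"wz": 0}

```text
clock: 5.98
position: [0.5028, -0.1437, 0.1805]
tcp_rot: [0.285, 0.959, -0.0, -0.0]
ft_force: [-0.3, -0.4, -4.1]
finger_gap: 0.0334
gripper_force: 30.0
```

```bash
python3 go.py 0.5016 -0.1451 0.1496 56.9
```

```text
t 5.97 p [ 0.5028 -0.1437  0.1805] yaw 56.9 tilt 0.01 F [-0.26 -0.35 -4.12] gap 0.0334 q [ 0.14  0.49  0.12  1.91 -0.08  0.74  1.3 ]
delta units [ 0.0019 -0.0123  0.2058] wz 1e-05
```

step_arm:
  motion:
    - {"x": 0,"y": -0.01,"z": 0.06,"wx": 0,"wy": 0,"wz": 0}
    - {"x": 0,"y": 0,"z": 0.07,"wx": 0,"wy": 0,"wz": 0}
    - {"x": 0,"y": 0,"z": 0.06,"wx": 0,"wy": 0,"wz": 0}
    - {"x": 0,"y": 0,"z": 0,"wx": 0,"wy": 0,"wz": 0}
    - {"x": 0,"y": 0,"z": 0,"wx": 0,"wy": 0,"wz": 0}

```text
clock: 6.6
position: [0.5021, -0.1455, 0.1519]
tcp_rot: [0.285, 0.959, 0.0, 0.0]
ft_force: [-0.3, -0.3, -4.2]
finger_gap: 0.0332
gripper_force: 30.0
```

```bash
python3 go.py 0.5016 -0.1451 0.1496 56.9; python3 - <<'E'
from h import *
a,b=ctrl.snapshot("top"),ctrl.snapshot("scene")
r=lambda i,x,y,w,h:cv2.resize(i[y:y+h,x:x+w],(400,400),interpolation=cv2.INTER_CUBIC)
cv2.imwrite("pics/s4.png",np.hstack([r(a,230,222,80,80),r(b,206,196,80,80)]))
E
```

```text
t 6.6 p [ 0.5021 -0.1455  0.1519] yaw 56.88 tilt 0.0 F [-0.28 -0.33 -4.16] gap 0.0332 q [ 0.15  0.53  0.11  1.94 -0.09  0.67  1.31]
delta units [0.004  0.0005 0.0154] wz -5e-05
```

View pics/s4.png

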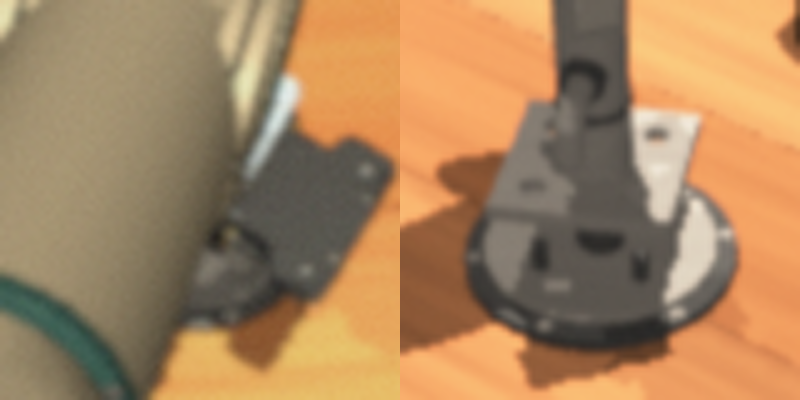

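The top view is blocked by the arm. The scene crop shows the flange above the mount, with corners near (703,115), (665,217), (487,207), (530,101). The studs below are visible at (540,255) and (640,265).

```bash
python3 - <<'E'
from h import *
def full(c,x0,y0,ox=0): c=np.array(c,float); return np.c_[x0+(c[:,0]-ox+.5)/5-.5,y0+(c[:,1]+.5)/5-.5]
P=atz("scene",full([(703,115),(665,217),(487,207),(530,101)],206,196,400),.060)[:,:2]
print(P.round(4).tolist(),P.mean(0).round(4))
d=P-P.mean(0);th=np.arctan2(d[:,1],d[:,0]);print(np.degrees(th).round(1),np.degrees(np.angle(np.exp(4j*th).sum())/4),np.linalg.norm(d,axis=1).round(4))
# overlay predicted flange top outline & column for the believed pose (scene frame centre = .5024,-.1516)
b=cv2.imread("pics/s4.png")[:,400:]
for c,col in(((.5024,-.1516),(0,255,0)),((.5060,-.1470),(0,0,255))):
    t=np.radians(-17.4+90*np.arange(4)); 
    for z in(.061,.053):
        Q=np.c_[c[0]+.0594*np.cos(t),c[1]+.0594*np.sin(t),np.full(4,z)]
        q=((proj("scene",Q)-[206,196]+.5)*5-.5)
        cv2.polylines(b,[q.round().astype(int)],True,col,1)
    h=np.c_[c[0]+.0339*np.cos(t),c[1]+.0339*np.sin(t),np.full(4,.061)]
    for q in ((proj("scene",h)-[206,196]+.5)*5-.5): cv2.circle(b,tuple(q.round().astype(int).tolist()),3,col,1)
cv2.imwrite("pics/o4.png",cv2.resize(b[60:260,60:360],(780,520),interpolation=cv2.INTER_CUBIC))
E
```

```text
[[0.5615, -0.1686], [0.49, -0.2008], [0.4479, -0.1318], [0.5209, -0.0947]] [ 0.5051 -0.149 ]
[ -19.2 -106.2  163.3   73.8] -17.078683882927038 [0.0597 0.0539 0.0597 0.0565]
```

View pics/o4.png

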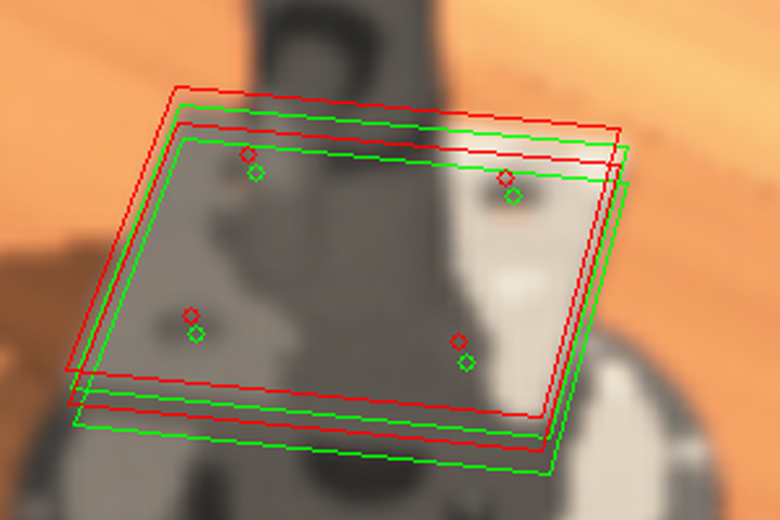

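The green outline (column centred on the mount at -17.4°) agrees with the visible holes to within about 0.7 mm. I'll make a small correction, then lower slowly while watching the force.

step_arm:
  motion:
    - {"x": -0.002,"y": -0.003,"z": 0.02,"wx": 0,"wy": 0,"wz": 0}
    - {"x": 0,"y": 0,"z": 0.02,"wx": 0,"wy": 0,"wz": 0}
    - {"x": 0,"y": 0,"z": 0.02,"wx": 0,"wy": 0,"wz": 0}
    - {"x": 0,"y": 0,"z": 0.02,"wx": 0,"wy": 0,"wz": 0}
    - {"x": 0,"y": 0,"z": 0.02,"wx": 0,"wy": 0,"wz": 0}

```text
clock: 7.32
position: [0.5019, -0.1459, 0.1367]
tcp_rot: [0.285, 0.959, 0.0, -0.0]
ft_force: [0.5, 1.0, -4.7]
finger_gap: 0.0332
gripper_force: 30.0
```

step_arm:
  motion:
    - {"x": 0,"y": 0,"z": 0.01,"wx": 0,"wy": 0,"wz": 0}
    - {"x": 0,"y": 0,"z": 0.01,"wx": 0,"wy": 0,"wz": 0}
    - {"x": 0,"y": 0,"z": 0,"wx": 0,"wy": 0,"wz": 0}

```text
clock: 7.7
position: [0.5019, -0.1459, 0.1339]
tcp_rot: [0.285, 0.959, 0.0, -0.0]
ft_force: [-0.6, -0.3, -3.7]
finger_gap: 0.0335
gripper_force: 30.0
```

```bash
python3 go.py 0.5016 -0.1451 0.11 56.9
```

```text
t 7.7 p [ 0.5019 -0.1459  0.1339] yaw 56.89 tilt 0.01 F [-0.63 -0.26 -3.65] gap 0.0335 q [ 0.16  0.56  0.1   1.95 -0.09  0.63  1.32]
delta units [0.0046 0.0034 0.1591] wz -3e-05
```

step_arm:
  motion:
    - {"x": 0,"y": 0,"z": 0.01,"wx": 0,"wy": 0,"wz": 0}
    - {"x": 0,"y": 0,"z": 0.01,"wx": 0,"wy": 0,"wz": 0}
    - {"x": 0,"y": 0,"z": 0,"wx": 0,"wy": 0,"wz": 0}

```text
clock: 8.07
position: [0.5018, -0.1459, 0.1308]
tcp_rot: [0.285, 0.959, 0.0, -0.0]
ft_force: [-1.1, 0.6, -3.3]
finger_gap: 0.0334
gripper_force: 30.0
```

step_arm:
  motion:
    - {"x": 0,"y": 0,"z": 0.01,"wx": 0,"wy": 0,"wz": 0}
    - {"x": 0,"y": 0,"z": 0.01,"wx": 0,"wy": 0,"wz": 0}
    - {"x": 0,"y": 0,"z": 0,"wx": 0,"wy": 0,"wz": 0}

```text
clock: 8.45
position: [0.5018, -0.1459, 0.1278]
tcp_rot: [0.285, 0.959, 0.0, -0.0]
ft_force: [-0.2, 1.0, -3.8]
finger_gap: 0.0336
gripper_force: 30.0
```

step_arm:
  motion:
    - {"x": 0,"y": 0,"z": 0.01,"wx": 0,"wy": 0,"wz": 0}
    - {"x": 0,"y": 0,"z": 0,"wx": 0,"wy": 0,"wz": 0}

```text
clock: 8.7
position: [0.5019, -0.1459, 0.1264]
tcp_rot: [0.285, 0.959, 0.0, -0.0]
ft_force: [0.4, -0.3, -3.6]
finger_gap: 0.0336
gripper_force: 30.0
```

step_arm:
  motion:
    - {"x": 0,"y": 0,"z": 0.01,"wx": 0,"wy": 0,"wz": 0}
    - {"x": 0,"y": 0,"z": 0,"wx": 0,"wy": 0,"wz": 0}

```text
clock: 8.95
position: [0.5018, -0.1459, 0.1248]
tcp_rot: [0.285, 0.959, 0.0, -0.0]
ft_force: [-0.8, -0.5, -3.9]
finger_gap: 0.0331
gripper_force: 30.0
```

step_arm:
  motion:
    - {"x": 0,"y": 0,"z": 0.01,"wx": 0,"wy": 0,"wz": 0}
    - {"x": 0,"y": 0,"z": 0,"wx": 0,"wy": 0,"wz": 0}

```text
clock: 9.2
position: [0.5018, -0.1459, 0.1233]
tcp_rot: [0.285, 0.959, 0.0, -0.0]
ft_force: [1.2, 0.2, -3.7]
finger_gap: 0.0334
gripper_force: 30.0
```

There's no contact force, and the foot is already below the stud tips. I'll continue; the seat is expected at TCP z ≈ 0.111.

step_arm:
  motion:
    - {"x": 0,"y": 0,"z": 0.01,"wx": 0,"wy": 0,"wz": 0}
    - {"x": 0,"y": 0,"z": 0.01,"wx": 0,"wy": 0,"wz": 0}
    - {"x": 0,"y": 0,"z": 0,"wx": 0,"wy": 0,"wz": 0}

```text
clock: 9.57
position: [0.5018, -0.1459, 0.1203]
tcp_rot: [0.285, 0.959, 0.0, -0.0]
ft_force: [-0.6, 0.3, -4.4]
finger_gap: 0.0335
gripper_force: 30.0
```

step_arm:
  motion:
    - {"x": 0,"y": 0,"z": 0.01,"wx": 0,"wy": 0,"wz": 0}
    - {"x": 0,"y": 0,"z": 0.01,"wx": 0,"wy": 0,"wz": 0}
    - {"x": 0,"y": 0,"z": 0,"wx": 0,"wy": 0,"wz": 0}

```text
clock: 9.95
position: [0.5018, -0.1459, 0.1173]
tcp_rot: [0.285, 0.959, 0.0, -0.0]
ft_force: [0.1, -0.1, -4.6]
finger_gap: 0.0334
gripper_force: 30.0
```

step_arm:
  motion:
    - {"x": 0,"y": 0,"z": 0.01,"wx": 0,"wy": 0,"wz": 0}
    - {"x": 0,"y": 0,"z": 0.01,"wx": 0,"wy": 0,"wz": 0}
    - {"x": 0,"y": 0,"z": 0,"wx": 0,"wy": 0,"wz": 0}

```text
clock: 10.32
position: [0.5018, -0.1459, 0.1143]
tcp_rot: [0.285, 0.959, -0.0, -0.0]
ft_force: [0.7, 0.1, -3.8]
finger_gap: 0.0334
gripper_force: 30.0
```

step_arm:
  motion:
    - {"x": 0,"y": 0,"z": 0.005,"wx": 0,"wy": 0,"wz": 0}
    - {"x": 0,"y": 0,"z": 0.005,"wx": 0,"wy": 0,"wz": 0}
    - {"x": 0,"y": 0,"z": 0,"wx": 0,"wy": 0,"wz": 0}

```text
clock: 10.7
position: [0.5019, -0.1459, 0.1129]
tcp_rot: [0.285, 0.959, 0.0, -0.0]
ft_force: [-0.7, 0.5, -4.7]
finger_gap: 0.0331
gripper_force: 30.0
```

step_arm:
  motion:
    - {"x": 0,"y": 0,"z": 0.004,"wx": 0,"wy": 0,"wz": 0}
    - {"x": 0,"y": 0,"z": 0,"wx": 0,"wy": 0,"wz": 0}

```text
clock: 10.95
position: [0.5019, -0.1459, 0.1123]
tcp_rot: [0.285, 0.959, 0.0, -0.0]
ft_force: [0.5, -0.9, -3.8]
finger_gap: 0.0334
gripper_force: 30.0
```

step_arm:
  motion:
    - {"x": 0,"y": 0,"z": 0.003,"wx": 0,"wy": 0,"wz": 0}
    - {"x": 0,"y": 0,"z": 0,"wx": 0,"wy": 0,"wz": 0}

```text
clock: 11.2
position: [0.5019, -0.1459, 0.1119]
tcp_rot: [0.285, 0.959, -0.0, -0.0]
ft_force: [-0.1, 0.9, -3.9]
finger_gap: 0.0336
gripper_force: 30.0
```

step_arm:
  motion:
    - {"x": 0,"y": 0,"z": 0.003,"wx": 0,"wy": 0,"wz": 0}
    - {"x": 0,"y": 0,"z": 0,"wx": 0,"wy": 0,"wz": 0}

```text
clock: 11.45
position: [0.5019, -0.1459, 0.1114]
tcp_rot: [0.285, 0.959, -0.0, -0.0]
ft_force: [-0.2, -1.6, -4.2]
finger_gap: 0.0334
gripper_force: 30.0
```

step_arm:
  motion:
    - {"x": 0,"y": 0,"z": 0.002,"wx": 0,"wy": 0,"wz": 0}
    - {"x": 0,"y": 0,"z": 0,"wx": 0,"wy": 0,"wz": 0}

```text
clock: 11.7
position: [0.502, -0.146, 0.1113]
tcp_rot: [0.285, 0.959, -0.0, 0.0]
ft_force: [-0.3, 0.6, -2.4]
finger_gap: 0.0331
gripper_force: 30.0
```

step_arm:
  motion:
    - {"x": 0,"y": 0,"z": 0.002,"wx": 0,"wy": 0,"wz": 0}
    - {"x": 0,"y": 0,"z": 0,"wx": 0,"wy": 0,"wz": 0}

```text
clock: 11.95
position: [0.502, -0.1461, 0.1112]
tcp_rot: [0.285, 0.959, -0.0, 0.0]
ft_force: [-1.2, 0.1, 2.1]
finger_gap: 0.0335
gripper_force: 30.0
```

It has seated at TCP z 0.111, as expected, with about 6 N of contact. Letting go.

step_arm:
  motion:
    - {"x": 0,"y": 0,"z": 0,"wx": 0,"wy": 0,"wz": 0}
    - {"x": 0,"y": 0,"z": 0,"wx": 0,"wy": 0,"wz": 0}
  gripper: 1
  squeeze: 5

```text
clock: 12.2
position: [0.5018, -0.146, 0.111]
tcp_rot: [0.285, 0.959, -0.0, -0.0]
ft_force: [-0.8, -0.3, 2.1]
finger_gap: 0.0338
gripper_force: 5.0
```

step_arm:
  motion:
    - {"x": 0,"y": 0,"z": 0,"wx": 0,"wy": 0,"wz": 0}
    - {"x": 0,"y": 0,"z": 0,"wx": 0,"wy": 0,"wz": 0}
    - {"x": 0,"y": 0,"z": 0,"wx": 0,"wy": 0,"wz": 0}
    - {"x": 0,"y": 0,"z": 0,"wx": 0,"wy": 0,"wz": 0}
    - {"x": 0,"y": 0,"z": 0,"wx": 0,"wy": 0,"wz": 0}
  gripper: -1

```text
clock: 12.82
position: [0.502, -0.1459, 0.1108]
tcp_rot: [0.285, 0.959, 0.0, 0.0]
ft_force: [1.0, 0.4, -0.1]
finger_gap: 0.0801
gripper_force: 0.0
```

step_arm:
  motion:
    - {"x": 0,"y": 0,"z": 0,"wx": 0,"wy": 0,"wz": 0}
    - {"x": 0,"y": 0,"z": -0.1,"wx": 0,"wy": 0,"wz": 0}
    - {"x": 0,"y": 0,"z": -0.2,"wx": 0,"wy": 0,"wz": 0}
    - {"x": 0,"y": 0,"z": -0.25,"wx": 0,"wy": 0,"wz": 0}
    - {"x": 0,"y": 0,"z": -0.25,"wx": 0,"wy": 0,"wz": 0}

```text
clock: 13.45
position: [0.5019, -0.146, 0.233]
tcp_rot: [0.285, 0.959, 0.0, 0.0]
ft_force: [-0.7, 0.1, -0.7]
finger_gap: 0.0942
gripper_force: 0.0
```

```bash
python3 - <<'E'
from h import *
b=ctrl.snapshot("scene")
r=lambda i,x,y,w,h:cv2.resize(i[y:y+h,x:x+w],(400,400),interpolation=cv2.INTER_CUBIC)
cv2.imwrite("pics/s5.png",np.hstack([r(b,196,186,100,100),r(b,140,60,260,260)]))
E
```

```text
(no output)
```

View pics/s5.png

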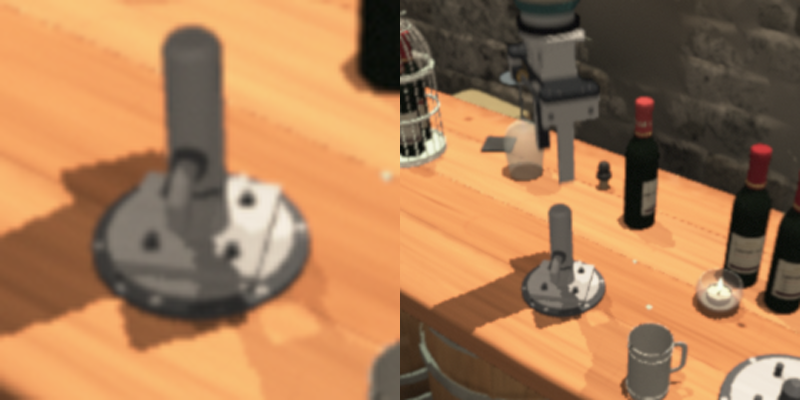

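The column stands upright and flat on the small mount. Studs show through the holes at (247,198), (232,250) and (151,240), the gripper is clear above, and the bottle, glass and cup haven't moved.

```bash
python3 -c "
from bench import ctrl
print(ctrl.finish_job())"
```

```text
the job is handed in; nothing more can be done
None
```

The tap column is seated flat over the boss and studs of the smaller mount after about 6 N of contact and has been let go, and the job was handed in about 13.5 s into the 72 s limit, with no verdict shown.

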